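Set the bench sterilizer to the pinned stop and open its door

ROBOT

A 6-joint arm with a two-finger parallel gripper is mounted at the origin on the work surface. World frame = base frame: x ahead of the robot, y to its left, z up, the work surface at z = 0. Lengths are in m, angles in rad, forces in N, time in s.
With the tool pointing down it reaches from about 0.4 to 0.825 m from the base axis. Payload 7 kg.
Tool frame: the origin (TCP) lies at the very end of the fingers, on their centre line; the grasp point (between the pads) lies 19 mm behind it; z points along the fingers, y is the direction in which the jaws open and shut (so a half turn about z gives the same grasp; the last joint's range is limited). The gripper opens to 85 mm and grips with 20 to 120 N. Pads are 22 mm wide; open, the fingers measure 114 mm over their backs; the gripper's body (76 mm by 85 mm) begins 54 mm behind the grasp point. The pads swing forward as they close: fully open they stand 13 mm farther back than shut.
Start: joints at [1.431, 0.359, 0.012, 0, -1.224, -0.288], TCP at [0.28, 0.614, 0.231] pointing down, gripper open.
Joint ranges: [-3.07, 3.07], [-1.43, 2.12], [-1.02, 1.25], [-3.03, 1.67], [-3.05, -0], [-3.03, 3.03]. Speed limits (rad/s): [2.39, 2.39, 3.01, 3.14, 3.14, 3.14].

INTERFACE

Orientations are given as a unit quaternion [x, y, z, w].
In Python, from rig import robot gives the robot as it stands.
- The arm moves only by the tool step_arm, never from a script. Its argument "targets" is one flat list of numbers, 5 for each row, row after row: the opening, from -1 (shut) to 1 (fully open), then the shift along the tool's x, y, z in m, then the turn about the tool's z in degrees. In form: [jaw, dx, dy, dz, roll, jaw, dx, dy, dz, roll, ...]. A call has 1 to 20 rows; each row is the pose to reach, as a shift and turn from the pose measured when the call began, along the tool's axes at that moment; what a row does not reach only later rows make up. A row lasts 1/12 s, in which the tool goes at most 41.7 mm and 7.16 degrees, less where a joint would pass 70% of its speed; a pose out of reach is approached as far as the arm can. A call with a gripper value outside its range is refused whole. The fingers move at their own pace and stop on an object; "force" is the grip in N (left out, the last holds). Time passes only in rows, so rows that repeat a pose let the fingers close. It gives the time, the measured TCP pose, the force and the opening at its end, in the units of the state.
- robot.state(): the state, without advancing time (a new reading comes with each control period).
- robot.grab_frame(name): name is "scene" or "top" or "wrist"; returns the picture (420x560x3 uint8, blue, green, red); there is no depth.
- robot.get_calibration(name): a dict with "intrinsics" (3x3 intrinsics, pixels), "k1" (the pictures are not rectified: a ray, as slopes to the right and down, at radius r is drawn at 1 + k1 r^2 times it, then the intrinsics apply), "eye" and "attitude" of the camera in the world; the wrist camera has in their place "tool_from_camera" (4x4, takes a point from camera to tool coordinates, whose origin is the TCP and whose axes are the flange's). Camera axes: x right, y down, z forward; pixel columns grow to the right and rows downward; lengths in m; the calibration is good to about 2 mm. A picture is of the moment at which its call begins: read the wrist's pose just before it. get_calibration takes no time and is no camera call.
- robot.sign_off(): hands the job in, once; it reports no verdict.
The state is a dict: "t": time; "joints": joint angles; "qvel": joint speeds; "tau": joint torques, N m; "position": TCP position; "ee_rot": TCP orientation; "ft_force": force on the tool from outside, world axes, zero at the start; "torque": the same for the moment, N m; "grip_width": opening from 0.0 (shut) to 1.0 (fully open).
Only numpy, scipy, OpenCV 4.12 (cv2) and the standard library are available. Lean on these libraries where they do the work, as an engineer would, in place of code of your own. Each camera call takes 0.05 s, during which the arm holds its last target. There are 200 camera calls.

TASK

The load in the bench sterilizer is done. With the door still shut, turn the selector knob on its top until its nose clicks in at the stop marked by the tall round-headed pin, and let go of it; then swing the sterilizer's door wide open, about square to the front, so that the instruments can cool. Leave the selector at that stop, and the bottles, vials and other things where they stand.

Things in the scene. Friction and masses are not known exactly. Their poses are not given: they have to be found in the camera images.
- sterilizer: White bench sterilizer, fixed, 240 deep (x) x 300 wide (y) x 185 mm high. Origin: centre of its underside, on the table. x axis: from its front (door side, towards the robot) to its back; y: to its left, the hinge side; z up. The flat top carries the selector near the front (axis at x -68, y -20 mm), a tin and a vial farther back.
- selector (a joint): Selector angle, rad; positive is clockwise from above, end stops at -1.53 and 1.53. 0 = off, nose straight to the sterilizer's back (+x of the sterilizer), always so at the start. Seven click stops 0.471 rad (27 degrees) apart: 0, unmarked, and three marked ones to each side. Between stops it springs to the nearer one, with at most about 0.08 N m.
- selector_grip (a point): Grip point on the knob's upright axis, 44 mm above the sterilizer's top. Black knob: round skirt 52 mm across under an upright bar, 14 mm thick, 14 to 54 mm above the top, along the pointer; its blunt tail ends 26 mm from the axis, the other end tapers to the nose (pointer, white line) 33 mm from it. x: along the nose; z up.
- selector_tip (a point): Point on the pointer's line, 52 mm from the knob's axis (in the air just beyond the nose, straight above the circle of studs) and 44 mm above the sterilizer's top.
- pin: Tall round-headed dark steel pin, 15 mm across, 18 mm high, fixed on the sterilizer's top on a circle of 52 mm radius about the knob's axis. It stands at one of the six marked stops, any of them; the other five have flat dark steel studs, 9 mm across, 3 mm high. Origin: centre of its foot, on the sterilizer's top.
- ster_door (a joint): Door angle, rad: 0 = shut (always so at the start), grows as it opens towards the robot, 1.571 = square to the front, 1.9 = its stop. Seen from above it opens clockwise about its upright hinge line. No latch; the hinge drags with about 0.12 N m and the door stays where it is left.
- door_handle (a point): Grip point of the handle, 12 mm below its upper end, 36 mm below the sterilizer's top. Upright round steel bar, 12 mm thick, 109 mm long, 40 mm in front of the door, a standoff at either end; free to pinch from above, fingers left and right of it. Door: steel plate 188 wide x 160 high x 14 mm. Axes as the sterilizer's when shut; turns with the door.
- door_hinge (a point): Point on the hinge line (upright, at the door's left edge, +y of the sterilizer), level with door_handle; from here the handle is 54 mm out from the front and 158 mm along the door.
- saline: Bystander: clear bottle, 66 mm across, 160 mm high. Origin: centre of its underside.
- spirit: Bystander: amber bottle, 60 mm across, 140 mm high. Origin: centre of its underside.
- vial_a: Bystander: small glass vial, 28 mm across, 55 mm high, on the table in front of the sterilizer's right part. Origin: centre of its underside.
- vial_b: Bystander: small glass vial, 24 mm across, 50 mm high, on the sterilizer's top, behind the selector. Origin: centre of its underside.
- tin: Bystander: flat round steel tin, 60 mm across, 25 mm high, on the back of the sterilizer's top. Origin: centre of its underside.
- dish: Bystander: round steel bowl, 120 mm across, 35 mm high. Origin: centre of its underside.
- carton: Bystander: white carton, 90 x 140 x 60 mm. Origin: centre of its underside.

How it is judged:
By the outcome, as a careful person would: the job done as asked, in the order asked, and still so for the second after the job is handed in, with the robot touching nothing.
It also fails if it takes over 58 s, if anything falls off the work surface, if the arm or the gripper's body presses on something with over 40 N, if the wrist force passes 120 N, or if a joint passes its speed limit or range.

## Working session

There is one attempt and no reset: what is moved stays moved. The work goes in short steps, Python scripts to look and compute and a tool call to move; the robot and the scene stay as the last step left them, time stands still between calls to the robot, and variables do not carry over. Pictures are saved under pics/ and viewed, about 8 in all and at most 12, crops included, and the job is handed in when it is done.

Besides the shell and the picture viewer there is one more tool, called after "Request:" as name(argument=value, ...) on one line, values as JSON. step_arm: Moves the arm, as the interface text tells. Its arguments: {"type":"object","properties":{"targets":{"type":"array"},"force":{"type":"number"}},"required":["targets"]}

```bash
mkdir -p pics; ls; python3 - <<'E'
from rig import robot
import cv2,numpy as np
np.set_printoptions(precision=4,suppress=True)
s=robot.state(); print(s)
for n in ("scene","top","wrist"): print(n,robot.get_calibration(n))
a=robot.grab_frame("scene");b=robot.grab_frame("top")
cv2.imwrite("pics/scene0.png",a);cv2.imwrite("pics/top0.png",b)
E
```

```text
pics
{'t': 0.0, 'joints': array([ 1.4311,  0.3594,  0.0111, -0.0003, -1.2241, -0.2881]), 'qvel': array([ 0.0006, -0.002 ,  0.0002,  0.0001,  0.0001, -0.0002]), 'tau': array([ -0.    , -58.3316,  29.3419,   6.9367,  -0.0058,   0.    ]), 'position': array([0.2799, 0.6137, 0.2304]), 'ee_rot': array([ 0.9772, -0.2123, -0.0001,  0.0008]), 'ft_force': array([-0.1939,  0.446 ,  0.0378]), 'torque': array([-0.0242, -0.0272, -0.0433]), 'grip_width': 0.9955528158402853}
scene {'intrinsics': array([[448.9727,   0.    , 277.6318],
       [  0.    , 448.9727, 206.3608],
       [  0.    ,   0.    ,   1.    ]]), 'k1': -0.08647505383127325, 'eye': array([ 1.1225, -0.7607,  1.1416]), 'attitude': array([ 0.8924,  0.2599, -0.1129, -0.3512])}
top {'intrinsics': array([[400.5812,   0.    , 278.2569],
       [  0.    , 400.5812, 211.739 ],
       [  0.    ,   0.    ,   1.    ]]), 'k1': 0.0365083471988491, 'eye': array([0.5483, 0.0199, 1.2065]), 'attitude': array([ 0.7123, -0.7011,  0.0317, -0.0123])}
wrist {'intrinsics': array([[355.8635,   0.    , 287.3035],
       [  0.    , 355.8635, 207.8769],
       [  0.    ,   0.    ,   1.    ]]), 'k1': -0.0593660679685224, 'tool_from_camera': array([[ 0.0017, -0.9544, -0.2986,  0.0752],
       [ 1.    ,  0.0014,  0.0012, -0.0004],
       [-0.0007, -0.2986,  0.9544, -0.1432],
       [ 0.    ,  0.    ,  0.    ,  1.    ]])}
```

View pics/top0.png

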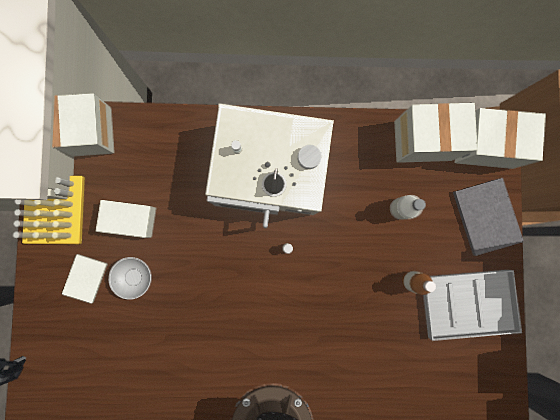

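View pics/scene0.png

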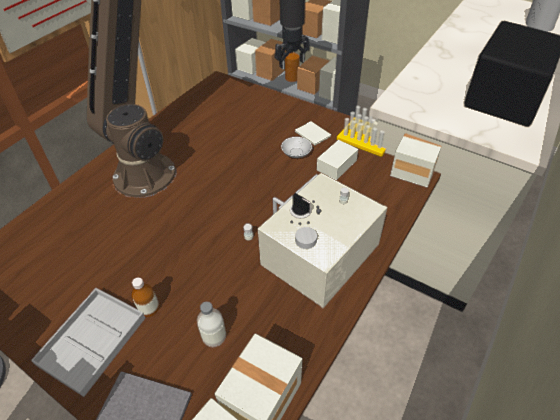

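The top view shows the sterilizer (top corners about (220,104), (333,121), (207,197), (322,211)), the knob at (274,184) and the handle at (266,218). vial_a is at (288,248). I need a closer look at the pin.

```bash
cat > h.py <<'E'
import numpy as np,cv2
from rig import robot
from scipy.spatial.transform import Rotation as R
np.set_printoptions(precision=4,suppress=True)
def cam(n,st=None):
    c=robot.get_calibration(n)
    if n=="wrist":
        T=np.eye(4);T[:3,:3]=R.from_quat(st["ee_rot"]).as_matrix();T[:3,3]=st["position"]
        T=T@c["tool_from_camera"];return c,T[:3,:3],T[:3,3]
    return c,R.from_quat(c["attitude"]).as_matrix(),c["eye"]
def ray(n,px,st=None):
    c,M,e=cam(n,st);K=c["intrinsics"];D=np.array([c["k1"],0,0,0,0.])
    p=cv2.undistortPoints(np.array(px,float).reshape(-1,1,2),K,D).reshape(-1,2)
    return e,(M@np.c_[p,np.ones(len(p))].T).T
def plane(n,px,z,st=None):
    e,d=ray(n,px,st);return e+d*((z-e[2])/d[:,2])[:,None]
def proj(n,P,st=None):
    c,M,e=cam(n,st);D=np.array([c["k1"],0,0,0,0.])
    q=(np.atleast_2d(P)-e)@M
    return cv2.projectPoints(q.reshape(-1,1,3),np.zeros(3),np.zeros(3),c["intrinsics"],D)[0].reshape(-1,2)
E
python3 - <<'E'
from h import *
c=plane("top",[(220,104),(333,121),(207,197),(322,211)],.185);print(c)
print(plane("top",[(266,219)],.15))
b=cv2.imread("pics/top0.png")[95:255,195:345]
cv2.imwrite("pics/c1.png",cv2.resize(b,None,fx=3.7,fy=3.7,interpolation=cv2.INTER_CUBIC))
E
```

```text
[[ 0.8882  0.1467  0.185 ]
 [ 0.8506 -0.1464  0.185 ]
 [ 0.6468  0.1742  0.185 ]
 [ 0.616  -0.12    0.185 ]]
[[0.5947 0.0233 0.15  ]]
```

View pics/c1.png

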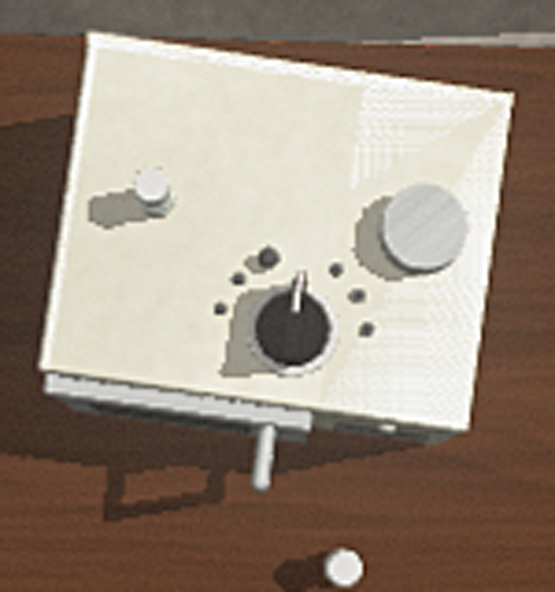

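The left stop nearest to straight-back, at crop (268,257), looks larger and casts a shadow, so it is the pin and the target is about -0.471 rad, anticlockwise. I'll move above the knob and check from close by.

Request:
step_arm(targets=[1,0,0,-0.08,0,1,0,0,-0.08,0,1,0.605,0.4,-0.09,-18,1,0.605,0.4,-0.09,-18,1,0.605,0.4,-0.09,-18,1,0.605,0.4,-0.09,-18,1,0.605,0.4,-0.09,-18,1,0.605,0.4,-0.09,-18,1,0.605,0.4,-0.09,-18,1,0.605,0.4,-0.09,-18,1,0.605,0.4,-0.09,-18,1,0.605,0.4,-0.09,-18,1,0.605,0.4,-0.09,-18,1,0.605,0.4,-0.09,-18,1,0.605,0.4,-0.09,-18,1,0.605,0.4,-0.09,-18,1,0.605,0.4,-0.09,-18,1,0.605,0.4,-0.09,-18,1,0.605,0.4,-0.09,-18,1,0.605,0.4,-0.09,-18])

```text
t: 1.77
position: [0.6658, -0.0053, 0.3199]
ee_rot: [0.998, -0.058, -0.001, 0.001]
ft_force: [-0.3, 1.0, -0.1]
grip_width: 1.0
```

Request:
step_arm(targets=[1,0,0,0,0,1,0,0,0,0,1,0,0,0,0])

```text
t: 2.02
position: [0.6654, -0.005, 0.3193]
ee_rot: [0.998, -0.058, -0.002, 0.001]
ft_force: [-0.7, 0.5, 0.8]
grip_width: 0.999
```

```bash
python3 - <<'E'
from h import *
import pickle
s=robot.state();print(s["t"],s["position"],s["joints"],R.from_quat(s["ee_rot"]).as_matrix()[:,0])
a=robot.grab_frame("wrist");pickle.dump(s,open("s1.pkl","wb"))
cv2.imwrite("pics/w1.png",a)
E
```

```text
2.0167 [ 0.6654 -0.005   0.3193] [ 0.2856  0.3069  0.1336  0.0014 -1.4012  1.168 ] [ 0.9932 -0.1166 -0.0029]
```

View pics/w1.png

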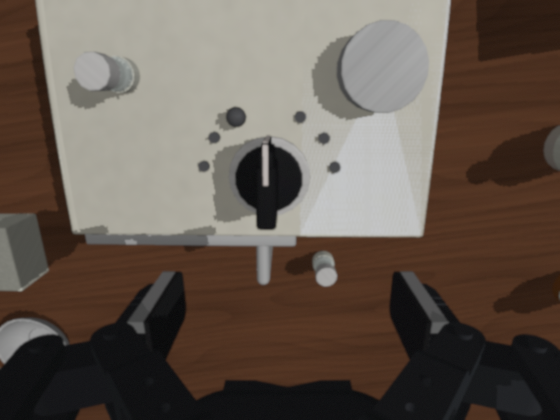

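The wrist view shows the round-headed pin at (236,117), the first stop left of off, and five flat studs. That confirms a target of -0.471 rad. Next I locate the knob axis from the studs, and the handle.

```bash
python3 - <<'E'
from h import *
import pickle
s=pickle.load(open("s1.pkl","rb"))
st=plane("wrist",[(204,166),(214,137),(300,117),(324,138),(335,167)],.188,s)[:,:2]
ang=np.radians([81,54,-27,-54,-81])
loc=.052*np.c_[np.cos(ang),np.sin(ang)]
# rigid fit
a=loc-loc.mean(0);b=st-st.mean(0)
H=a.T@b;th=np.arctan2(H[0,1]-H[1,0],H[0,0]+H[1,1])
Rm=np.array([[np.cos(th),-np.sin(th)],[np.sin(th),np.cos(th)]])
k=st.mean(0)-Rm@loc.mean(0)
print("yaw",np.degrees(th),"knob",k,"res",(st-(loc@Rm.T+k)))
c=k+Rm@np.array([.068,.020])
print("centre",c)
cor=plane("wrist",[(75,234),(424,236)],.185,s);print("front corners",cor, "pred",c+Rm@[-.12,.15],c+Rm@[-.12,-.15])
h=plane("wrist",[(264.5,282)],.161,s);print("handle front rim top",h, "top cam",plane("top",[(265.8,226)],.161))
print("handle in ster frame",Rm.T@(h[0,:2]-c))
x=R.from_quat(s["ee_rot"]).as_matrix()
d=x.T@(np.r_[k,.211]-s["position"]);print("tool shift to knob",d,"roll",-(np.degrees(th)-np.degrees(np.arctan2(x[1,0],x[0,0]))))
# nose/tail on bar top z=.239
n=plane("wrist",[(266,140),(267,226)],.239,s);print(n)
E
```

```text
yaw -7.111082799433174 knob [0.6817 0.0075] res [[ 0.     -0.0004]
 [ 0.0001 -0.    ]
 [-0.0003  0.0003]
 [ 0.      0.0001]
 [ 0.0001 -0.0001]]
centre [0.7517 0.0189]
front corners [[ 0.6513  0.1792  0.185 ]
 [ 0.6153 -0.1158  0.185 ]] pred [0.6511 0.1826] [ 0.614  -0.1151]
handle front rim top [[0.5749 0.0273 0.161 ]] top cam [[0.5759 0.0234 0.161 ]]
handle in ster frame [-0.1764 -0.0135]
tool shift to knob [ 0.015  -0.0146  0.1082] roll 0.41497346342601205
[[0.7161 0.0027 0.239 ]
 [0.6595 0.0096 0.239 ]]
```

Request:
step_arm(targets=[0.6,0.015,-0.0146,0.04,0.4,0.4,0.015,-0.0146,0.07,0.4,0.3,0.015,-0.0146,0.095,0.4,0.3,0.015,-0.0146,0.108,0.4,0.3,0.015,-0.0146,0.108,0.4,0.3,0.015,-0.0146,0.108,0.4,0.3,0.015,-0.0146,0.108,0.4], force=30)

```text
t: 2.65
position: [0.6823, 0.009, 0.2137]
ee_rot: [0.998, -0.061, 0.0, 0.001]
ft_force: [0.5, -0.5, 0.7]
grip_width: 0.655
```

Request:
step_arm(targets=[-1,0,0,0,0,-1,0,0,0,0,-1,0,0,0,0,-1,0,0,0,0,-1,0,0,0,0,-1,0,0,0,0], force=30)

```text
t: 3.15
position: [0.6825, 0.0074, 0.2153]
ee_rot: [0.998, -0.061, 0.001, 0.002]
ft_force: [-1.8, -4.7, 4.7]
grip_width: 0.156
```

Request:
step_arm(targets=[-1,0,0,0,-5,-1,0,0,0,-10,-1,0,0,0,-15,-1,0,0,0,-20,-1,0,0,0,-25,-1,0,0,0,-27.5,-1,0,0,0,-27.5,-1,0,0,0,-27.5,-1,0,0,0,-27.5])

```text
t: 3.9
position: [0.6824, 0.0071, 0.2154]
ee_rot: [0.984, 0.177, 0.0, 0.002]
ft_force: [-0.0, -2.1, -0.7]
grip_width: 0.154
```

```bash
python3 - <<'E'
from h import *
s=robot.state();x=R.from_quat(s["ee_rot"]).as_matrix()[:,0]
print(s["position"],np.degrees(np.arctan2(x[1],x[0])),s["torque"],s["ft_force"],s["grip_width"])
E
```

```text
[0.6824 0.0071 0.2154] 20.399079617455616 [-0.3121  0.1005 -0.0312] [-0.0026 -2.1039 -0.7296] 0.15392730404832086
```

Request:
step_arm(targets=[0.3,0,0,0,0,0.3,0,0,0,0,0.3,0,0,0,0,0.3,0,0,0,0,0.3,0,0,-0.03,0,0.3,0,0,-0.06,0,0.3,-0.02,0,-0.1,0,0.3,-0.02,0,-0.1,0,0.3,-0.02,0,-0.1,27,0.3,-0.02,0,-0.1,27,0.3,-0.02,0,-0.1,27,0.3,-0.02,0,-0.1,27,0.3,-0.02,0,-0.1,27,0.3,-0.02,0,-0.1,27,0.3,-0.02,0,-0.1,27])

```text
t: 5.15
position: [0.6636, 0.0006, 0.3154]
ee_rot: [0.998, -0.056, 0.001, 0.002]
ft_force: [-0.6, -0.5, -0.7]
grip_width: 0.65
```

```bash
python3 - <<'E'
from h import *
import pickle
s=robot.state();print(s["t"],s["position"])
a=robot.grab_frame("wrist");pickle.dump(s,open("s2.pkl","wb"))
cv2.imwrite("pics/w2.png",a)
E
```

```text
5.15 [0.6636 0.0006 0.3154]
```

View pics/w2.png

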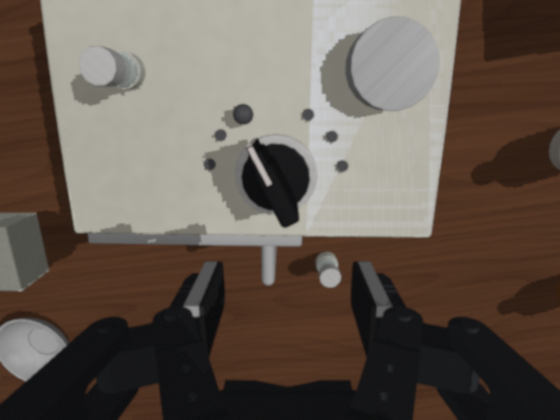

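```bash
python3 - <<'E'
from h import *
import pickle
s=pickle.load(open("s2.pkl","rb"))
n=plane("wrist",[(252,146),(290,222)],.239,s);v=n[0]-n[1];print("nose rel yaw",np.degrees(np.arctan2(v[1],v[0]))+7.1)
th=np.radians(-7.1);Rm=np.array([[np.cos(th),-np.sin(th)],[np.sin(th),np.cos(th)]]);c=np.array([.7517,.0189])
h=plane("wrist",[(268.5,283)],.161,s)[0];print("rim ster",Rm.T@(h[:2]-c))
tgt=c+Rm@[-.172,-.0135];hin=tgt-Rm@[-.054,-.158];print("handle",tgt,"hinge",hin)
x=R.from_quat(s["ee_rot"]).as_matrix()
print("shift",x.T@(np.r_[tgt,.133]-s["position"]),"roll",np.degrees(np.arctan2(x[1,0],x[0,0]))+7.1)
print("vial_a",plane("wrist",[(326,268)],.055,s))
E
```

```text
nose rel yaw 26.131553676304925
rim ster [-0.177  -0.0128]
handle [0.5794 0.0268] hinge [0.6525 0.1769]
shift [-0.0869 -0.0172  0.1822] roll 0.6915210361515394
vial_a [[ 0.5291 -0.0341  0.055 ]]
```

The selector's nose sits 26° left of off, at the pin's stop (27°). Next I go to the handle.

Request:
step_arm(targets=[0.3,-0.04,-0.017,0,0.7,0.3,-0.087,-0.017,0,0.7,0.3,-0.087,-0.017,0.02,0.7,0.3,-0.087,-0.017,0.06,0.7,0.3,-0.087,-0.017,0.1,0.7,0.3,-0.087,-0.017,0.14,0.7,0.3,-0.087,-0.017,0.165,0.7,0.3,-0.087,-0.017,0.182,0.7,0.3,-0.087,-0.017,0.182,0.7,0.3,-0.087,-0.017,0.182,0.7])

```text
t: 6.03
position: [0.5791, 0.0264, 0.1329]
ee_rot: [0.998, -0.062, 0.0, 0.002]
ft_force: [0.7, -0.0, 1.9]
grip_width: 0.65
```

Request:
step_arm(targets=[-1,0,0,0,0,-1,0,0,0,0,-1,0,0,0,0,-1,0,0,0,0,-1,0,0,0,0,-1,0,0,0,0], force=30)

```text
t: 6.53
position: [0.5801, 0.0279, 0.1344]
ee_rot: [0.998, -0.061, 0.002, 0.001]
ft_force: [-1.3, 7.0, 4.7]
grip_width: 0.128
```

```bash
python3 -c "
import numpy as np
for a in list(range(5,91,5))+[92]:
    p=np.radians(a);c,s=np.cos(p),np.sin(p);print(a,round(.054-.054*c-.158*s,3),round(.158*c-.054*s-.158,3))"
```

```text
5 -0.014 -0.005
10 -0.027 -0.012
15 -0.039 -0.019
20 -0.051 -0.028
25 -0.062 -0.038
30 -0.072 -0.048
35 -0.081 -0.06
40 -0.089 -0.072
45 -0.096 -0.084
50 -0.102 -0.098
55 -0.106 -0.112
60 -0.11 -0.126
65 -0.112 -0.14
70 -0.113 -0.155
75 -0.113 -0.169
80 -0.111 -0.184
85 -0.108 -0.198
90 -0.104 -0.212
92 -0.102 -0.217
```

Request:
step_arm(targets=[-1,-0.014,-0.005,0,5,-1,-0.027,-0.012,0,10,-1,-0.039,-0.019,0,15,-1,-0.051,-0.028,0,20,-1,-0.062,-0.038,0,25,-1,-0.072,-0.048,0,30,-1,-0.081,-0.06,0,35,-1,-0.089,-0.072,0,40,-1,-0.096,-0.084,0,45,-1,-0.102,-0.098,0,50,-1,-0.106,-0.112,0,55,-1,-0.11,-0.126,0,60,-1,-0.112,-0.14,0,65,-1,-0.113,-0.155,0,70,-1,-0.113,-0.169,0,75,-1,-0.111,-0.184,0,80,-1,-0.108,-0.198,0,85,-1,-0.104,-0.212,0,90,-1,-0.104,-0.212,0,90,-1,-0.104,-0.212,0,90])

```text
t: 8.2
position: [0.5029, 0.2522, 0.1344]
ee_rot: [-0.663, 0.749, -0.002, 0.001]
ft_force: [-4.6, 1.7, 4.9]
grip_width: 0.133
```

```bash
python3 - <<'E'
from h import *
s=robot.state();x=R.from_quat(s["ee_rot"]).as_matrix()[:,0]
h=np.array([.6525,.1769]);v=s["position"][:2]-h
print(s["position"],np.linalg.norm(v),"door deg",np.degrees(np.arctan2(-.158,-.054)-np.arctan2(v[1],v[0]))%360-7.1,np.degrees(np.arctan2(x[1],x[0])),s["ft_force"],s["torque"],s["grip_width"])
E
```

```text
[0.5029 0.2522 0.1344] 0.167464570920567 door deg 90.73648294994811 -96.96794052324928 [-4.5939  1.7103  4.8943] [ 0.8085  1.6901 -0.1392] 0.13293278324097707
```

Request:
step_arm(targets=[0,0,0,0,0,0,0,0,0,0,0,0,0,0,0,0,0,0,0,0,0,0,0,-0.02,0,0,0,0,-0.05,0,0,0,0,-0.09,0,0,0,0,-0.13,0,0,0,0,-0.17,0,0,-0.04,0,-0.18,0,0,-0.08,0,-0.18,0,0,-0.1,0,-0.18,0,0,-0.1,0,-0.18,0,0,-0.1,0,-0.18,0,0,-0.1,0,-0.18,0])

```text
t: 9.45
position: [0.5143, 0.3511, 0.314]
ee_rot: [-0.663, 0.749, -0.002, 0.001]
ft_force: [0.1, 0.5, 0.1]
grip_width: 0.502
```

```bash
python3 - <<'E'
from h import *
s=robot.state();print(s["t"],s["position"],s["ft_force"])
b=robot.grab_frame("top");cv2.imwrite("pics/top1.png",b);a=robot.grab_frame("scene");w=robot.grab_frame("wrist")
cv2.imwrite("pics/scene1.png",a)
cv2.imwrite("pics/c2.png",cv2.resize(b[90:290,90:330],None,fx=3,fy=3,interpolation=cv2.INTER_CUBIC))
E
```

```text
9.45 [0.5143 0.3511 0.314 ] [0.1193 0.5353 0.1096]
```

View pics/c2.png

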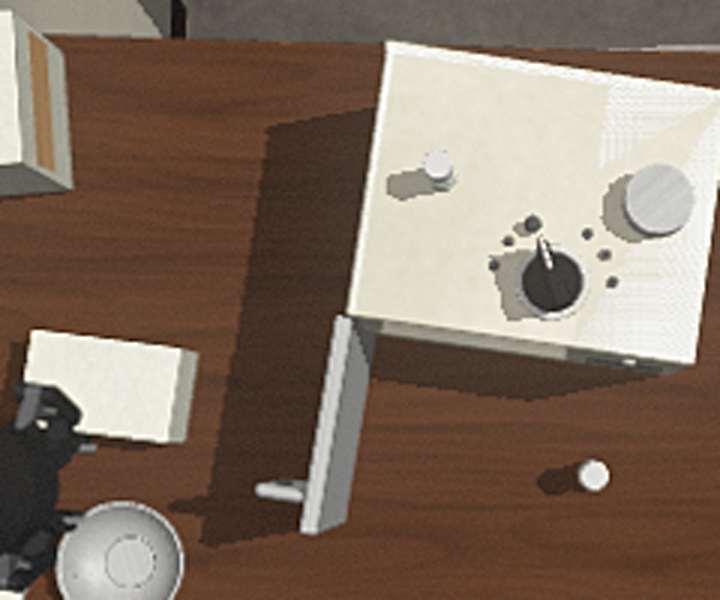

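View pics/scene1.png

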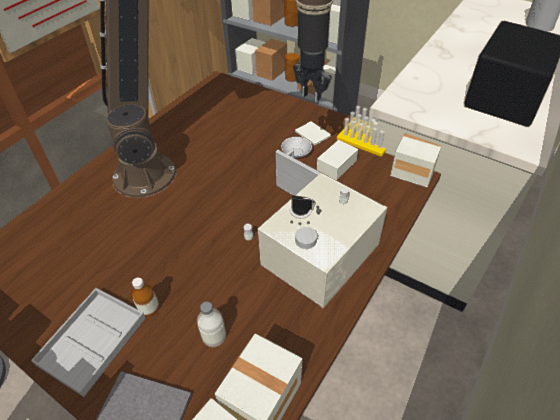

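The door stands square to the front with its handle at crop (280,490). The selector's nose, at (543,243), points to the pin side. Every other object is where it was, the arm is clear and the force reading is near zero, so I'm handing in.

```bash
python3 -c "
from rig import robot
print(robot.sign_off())"
```

```text
the job is handed in; nothing more can be done
None
```

The selector is at the pin's stop and the sterilizer door is open about square to the front. I handed the job in at about 9.6 s, and the hand-in gave no verdict.

- **Selector:** With the door shut, I turned the knob 27.5° anticlockwise to the pin, the first stop left of off, and let go. A close wrist view after release put the nose at about 26° left, against 27° for that stop. A rough reading from the coarser top camera at the end gave about 23.5° of turn, and the nose still pointed to the pin side.
- **Door:** I pinched the handle from above and swung it round its hinge. The measured handle position puts the door at about 90.7°. In the final pictures it stays there after release.
- **Other things:** In the final top and scene pictures the bottles, vials, tin, dish and carton look unmoved. The gripper had let go, the arm was clear of everything, and the wrist force was about 0.5 N.

No check failed; the 23.5° reading was the only one that disagreed slightly.

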